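# Clear the sorting tray: sweep the nuts through the gate into the bin

### The job

Two hex nuts are left on the raised metal sorting tray and belong in the empty blue bin under the mouth in the tray's left end. Without picking anything up, push the tray's slide gate open by its tab, sweep both nuts along the deck and out of the mouth with the fingers so that they drop into the bin, then push the gate fully shut again for the next batch. Leave the grey pipe elbow and the black bush on the tray, and the bin, where they stand.

Things in the scene. Friction and masses are not known exactly. Their poses are not given: they have to be found in the camera images.
- tray: Fixed aluminium sorting tray on legs. Origin at table level under the deck's middle; x across (away from the robot at yaw 0), y along it to the end with the mouth, z up. Deck 85 mm above the origin, 184 (x) by 304 mm (y) inside. Walls 3 mm thick, rim 25 mm above the deck, on both long sides and the -y end. The +y wall (y 152-155 mm, 22 mm high) closes only x -2 to +95 mm; the rest is the mouth.
- mouth (a point): Centre of the mouth at deck height, at the end wall's outer face (tray frame x -47, y +155, z 85 mm). The mouth is 90 mm wide (tray x -92 to -2 mm), open at the top, without a sill: the deck runs on level to an open lip 14 mm past this point, beyond which parts fall into the bin. Axes as the tray's.
- gate (a joint): Slide gate, a dark steel plate 98 mm long, 3 mm thick, 24 mm high, standing on the lip just outside the end wall (tray y +159 mm). 0 m = shut over the mouth; grows to 0.085 m, fully open, as the gate slides along the tray's +x behind the end wall. Starts shut or up to 12 mm ajar. About 1.5 N of friction; stays where it is left.
- gate_tab (a point): Middle (seen from above) of the gate's thumb tab, 45 mm above the deck; moves with the gate. The tab is an upright flange 4 mm thick along the tray's x, 22 mm wide along y, 25 to 55 mm above the deck: push its faces along tray +x to open, -x to shut. Axes as the tray's.
- nut_large: Brass hex nut lying flat on the deck, 25 x 28 mm across and 14 mm high; origin at the centre of its underside. Solid to the touch (no hole). About 50 g.
- nut_small: Grey steel hex nut lying flat on the deck, 21 x 24 mm across and 11 mm high; origin at the centre of its underside. Solid to the touch (no hole). About 40 g.
- bin: Empty blue open stacking bin, loose, 129 (x) by 102 (y) by 62 mm high, under the mouth and lip, its top 20 mm below the deck's underside; the low front (27 mm) faces its -x. Origin at the centre of its underside; axes nearly the tray's. Its floor spans x -49 to +54 and y -42 to +42 mm, 2 mm above the origin.
- elbow: Grey pipe elbow, 65 x 67 mm, 30 mm high, loose on the deck on the +x side, at one end or the other. Origin at the centre of its underside. It stays.
- bush: Black round bush (short cylinder), 31 mm in diameter, 23 mm high, upright and loose on the deck on the +x side, at the end opposite the elbow. Origin at the centre of its underside. It stays.

How it is judged:
On the way, in this order (a step that is already met when the one before it is completed fails the run):
1. the slide gate is pushed open (value of joint gate above 0.05 m), for 0.1 s.
2. both nuts lie in the bin (x of nut_large in the frame of bin between -0.056 and 0.056 m and y of nut_large in the frame of bin between -0.045 and 0.045 m and z of nut_large in the frame of bin between -0.005 and 0.04 m and x of nut_small in the frame of bin between -0.056 and 0.056 m and y of nut_small in the frame of bin between -0.045 and 0.045 m and z of nut_small in the frame of bin between -0.005 and 0.04 m), for 0.2 s.
3. the slide gate is pushed shut (value of joint gate below 0.004 m), for 0.2 s.
At the end, for the whole second after the job is handed in: Both nuts lie at rest in the bin; the gate is shut to within 4 mm; the elbow, the bush and the bin are within 20 mm of where they stood (all of step 2 and linear speed of each of nut_large, nut_small below 0.02 m/s and value of joint gate below 0.004 m and distance of each of elbow, bush, bin from where it was at the start of the episode below 0.02 m); the robot touches nothing.
It fails at once if a nut is lifted more than 25 mm off the deck (z of any of nut_large, nut_small in the frame of tray above 0.11 m).
It fails at once if the elbow or the bush is pushed or carried more than 20 mm from its place (distance of any of elbow, bush from where it was at the start of the episode above 0.02 m).
It fails at once if the bin is pushed more than 20 mm from its place (distance of bin from where it was at the start of the episode above 0.02 m).
It also fails if it takes over 72 s, if anything falls off the work surface, if the arm or the gripper's body presses on something with over 40 N, if the wrist force passes 120 N, or if a joint passes its speed limit or range.

### The arm

A 7-joint arm with a two-finger parallel gripper is mounted at the origin on a cart in front of the work surface, level with it; the furniture and walls round the work are solid. World frame = base frame: x ahead of the robot, y to its left, z up, the work surface at z = 0. Lengths are in m, angles in rad, forces in N, time in s.
With the tool pointing down it reaches from about 0.4 to 0.85 m from the base axis. Payload 4.5 kg.
Tool frame: the origin (TCP) lies midway between the tips of the shut fingers; the grasp point (between the pads) lies behind it (r.grip_point_offset is the z of the grasp point in the tool frame, in m); z points along the fingers, y is the line along which they close (so a half turn about z gives the same grasp; the last joint's range is limited). The gripper opens to 88 mm and grips with 3 to 60 N. Pads are 18 mm wide; open, the fingers measure 123 mm over their backs; the gripper's body (75 mm by 187 mm) begins 45 mm behind the grasp point.
Start: joints at [1.35, 0.689, -0.195, 1.565, 0.157, 0.902, -0.215], TCP at [0.158, -0.605, 0.239] pointing down, gripper open.
Joint ranges: [-3.01, 3.01], [-0.46, 2.08], [-1.47, 1.51], [0.13, 2.56], [-1, 4.14], [0.04, 2.09], [-2.66, 2.66]. Speed limits (rad/s): [2.57, 2.57, 3.14, 3.14, 3.14, 3.14, 3.14].

### API

Orientations are given as a unit quaternion [x, y, z, w].
In Python, from plant import r, optics, workorder gives the robot as it stands.
- The arm moves only by the shell command python3 -m creep 'ROWS' [FORCE]. ROWS is JSON, a list of rows, each an object of numbers: "grip": the gripper command: -1 is shut, 1 is fully open, values between are in proportion; "tx", "ty", "tz": the shift along the tool's x, y, z in cm; "spin": the turn about the tool's z in degrees. In form: [{"grip": .., "tx": .., "ty": .., "tz": .., "spin": ..}, ...]. A call has 1 to 8 rows; each row shifts and turns the commanded pose from where the row before left it, along the tool's axes as they then stand; what a row does not reach is not made up. A row lasts 1/12 s, in which the tool goes at most 41.7 mm and 7.16 degrees, less where a joint would pass 70% of its speed; a pose out of reach is approached as far as the arm can. A call with a gripper value outside its range is refused whole. The fingers move at their own pace and stop on an object; FORCE is the grip in N (left out, the last holds). Time passes only in rows, so rows that do not move let the fingers close. It gives the time, the measured TCP pose, the force, the opening and the grip force at its end, in the units of the state.
- r.get_state(): the state, without advancing time (a new reading comes with each control period).
- optics.snapshot(name): name is "scene" or "top"; returns (picture, depth): 420x560x3 uint8, red, green, blue; 420x560 float32, m along the optical axis (not along the pixel's ray), 0 where there is no reading.
- optics.get_calibration(name): a dict with "fx", "fy", "cx", "cy" (pixels), "D" ([k1, k2, p1, p2, k3] as OpenCV has them; the pictures are not rectified), "extrinsics" (4x4, takes a point from world to camera coordinates). Camera axes: x right, y down, z forward; pixel columns grow to the right and rows downward; lengths in m; the calibration is good to about 2 mm. A picture is of the moment at which its call begins. get_calibration takes no time and is no camera call.
- workorder.finish_job(): hands the job in; it is judged then, once.
The state is a dict: "clock": time; "q": joint angles; "qd": joint speeds; "joint_torque": joint torques, N m; "tool_pos": TCP position; "eef_rot": TCP orientation; "contact_force": force on the tool from outside, world axes, zero at the start; "moment": the same for the moment, N m; "opening": opening from 0.0 (shut) to 1.0 (fully open); "finger_force": force on a finger pad.
Only numpy, scipy, OpenCV 4.12 (cv2) and the standard library are available. Lean on these libraries where they do the work, as an engineer would, in place of code of your own. Each camera call takes 0.05 s, during which the arm holds its last target. There are 200 camera calls.

## Working session

There is one attempt and no reset: what is moved stays moved. The work goes in short steps, Python scripts to look and compute and a shell command to move; the robot and the scene stay as the last step left them, time stands still between calls to the robot, and variables do not carry over. Pictures are saved under pics/ and viewed, at most 10 in all, crops included, and the job is handed in when it is done.

```bash
mkdir -p pics; ls; python3 - <<'E'
from plant import r, optics, workorder
import cv2,numpy as np
s=r.get_state();print({k:np.round(v,3).tolist() for k,v in s.items()}, r.grip_point_offset)
for n in("scene","top"):
    p,d=optics.snapshot(n);cv2.imwrite(f"pics/{n}0.png",p[:,:,::-1]);np.save(f"pics/{n}0.npy",d)
    c=optics.get_calibration(n);print(n,{k:np.round(v,3).tolist() for k,v in c.items()})
E
```

```text
pics
{'clock': 0.0, 'q': [1.35, 0.69, -0.194, 1.566, 0.157, 0.903, -0.215], 'qd': [-0.001, 0.0, 0.002, 0.0, -0.001, -0.0, 0.001], 'joint_torque': [-0.001, -52.757, -1.267, -15.343, -0.053, 0.007, 0.0], 'tool_pos': [0.157, -0.604, 0.238], 'eef_rot': [0.992, 0.127, -0.0, -0.001], 'contact_force': [-0.331, 0.159, 0.271], 'moment': [-0.022, 0.031, -0.048], 'finger_force': 0.0, 'opening': 0.998} -0.0187
scene {'fx': 484.668, 'fy': 484.668, 'cx': 281.513, 'cy': 208.315, 'D': [0.009, 0.0, 0.0, 0.0, 0.0], 'extrinsics': [[-0.803, -0.596, 0.007, 0.488], [-0.378, 0.501, -0.779, 0.224], [0.461, -0.628, -0.627, 0.721], [0.0, 0.0, 0.0, 1.0]]}
top {'fx': 480.91, 'fy': 480.91, 'cx': 286.923, 'cy': 206.919, 'D': [-0.135, 0.0, 0.0, 0.0, 0.0], 'extrinsics': [[0.012, -1.0, -0.022, 0.097], [-0.992, -0.009, -0.127, 0.536], [0.127, 0.023, -0.992, 0.9], [0.0, 0.0, 0.0, 1.0]]}
```

View pics/top0.png

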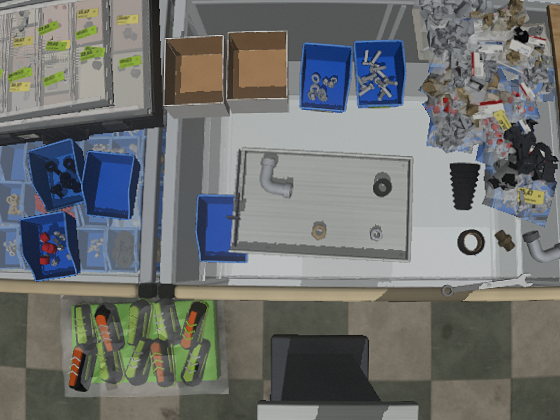

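View pics/scene0.png

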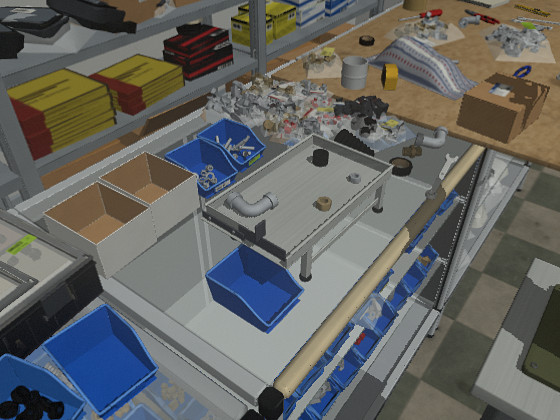

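The top view shows the mouth end on the left, with the tray at about (236–412, 148–260). The brass nut is at (319,231), the steel nut at (376,233), the elbow at (275,178), the bush at (382,186) and the bin at (220,228). The scene view shows the dark gate and tab at about (260,230), standing at the mouth above the bin.

```bash
cat > h.py <<'E'
import cv2,numpy as np
from plant import r,optics,workorder
def cal(n):
    c=optics.get_calibration(n);K=np.array([[c['fx'],0,c['cx']],[0,c['fy'],c['cy']],[0,0,1]])
    return K,np.array(c['D'],float),np.array(c['extrinsics'])
def rays(n,uv):
    K,D,E=cal(n);p=cv2.undistortPoints(np.float64(uv).reshape(-1,1,2),K,D)[:,0]
    return -E[:3,:3].T@E[:3,3],np.c_[p,np.ones(len(p))]@E[:3,:3]
def plane(n,uv,z):
    o,d=rays(n,uv);return o+d*((z-o[2])/d[:,2])[:,None]
def cloud(n,d):
    h,w=d.shape;uv=np.stack(np.meshgrid(np.arange(w),np.arange(h)),-1).reshape(-1,2)
    o,v=rays(n,uv);P=(o+v*d.reshape(-1,1)).reshape(h,w,3);P[d==0]=np.nan;return P
def tri(uvA,uvB):
    o1,d1=rays('top',[uvA]);o2,d2=rays('scene',[uvB]);d1=d1[0];d2=d2[0]
    s=np.linalg.lstsq(np.c_[d1,-d2],o2-o1,rcond=None)[0]
    a,b=o1+s[0]*d1,o2+s[1]*d2;return (a+b)/2,np.linalg.norm(a-b)
E
cat > m.py <<'E'
from h import *
np.set_printoptions(precision=4,suppress=True)
d=np.load('pics/top0.npy');P=cloud('top',d);im=cv2.imread('pics/top0.png')
win=np.zeros(d.shape,bool);win[135:275,225:425]=1
Z=P[...,2]
print('deck z',np.nanmedian(Z[200:225,300:360]))
deck=win&(Z>.078)&(Z<.092)
rim=win&(Z>.1)&(Z<.118)
for nm,m in(('deck',deck),('rim',rim)):
    n,l,s,_=cv2.connectedComponentsWithStats(m.astype(np.uint8));
    pts=P[m if nm=='rim' else l==1+np.argmax(s[1:,4])][:,:2]
    print(nm,len(pts),cv2.minAreaRect((pts*1000).astype(np.float32)),pts.min(0),pts.max(0))
# objects above the deck
obj=(win&(Z>.0905)).astype(np.uint8)
n,l,s,c=cv2.connectedComponentsWithStats(obj)
for i in range(1,n):
    if s[i,4]>15:
        q=P[l==i];print(i,s[i],c[i],np.nanmedian(q,0),np.nanmin(q,0),np.nanmax(q,0))
# high: tab
t=np.zeros(d.shape,bool);t[190:240,215:260]=1
t&=(Z>.117);print('tab',t.sum(),P[t].mean(0) if t.any() else 0,P[t].min(0) if t.any() else 0,P[t].max(0) if t.any() else 0)
b=np.zeros(d.shape,bool);b[185:270,185:250]=1
hsv=cv2.cvtColor(im,cv2.COLOR_BGR2HSV);b&=(hsv[...,0]>100)&(hsv[...,0]<130)&(hsv[...,1]>120)
q=P[b];print('bin',q.min(0),q.max(0))
ds=np.load('pics/scene0.npy');S=cloud('scene',ds)
t=(S[...,2]>.115)&(S[...,2]<.2)
m=np.zeros_like(t);m[215:250,245:275]=1;t&=m
q=S[t];print('tab scene',len(q),q.mean(0),q.min(0),q.max(0))
for nm,(u,v) in dict(brass=(323,204),steel=(353,178)).items(): print(nm,S[v,u])
cv2.imwrite('pics/c1.png',np.hstack([cv2.resize(im[190:270,190:270],(400,400),interpolation=2),cv2.resize(cv2.imread('pics/scene0.png')[190:270,200:280],(400,400),interpolation=2)]))
E
python3 m.py
```

```text
deck z 0.08399926262343549
deck 15202 ((533.9465942382812, 40.39820861816406), (320.81591796875, 182.15834045410156), 87.45011138916016) [ 0.4365 -0.1234] [0.6312 0.2038]
rim 2509 ((533.1148681640625, 38.901824951171875), (325.83599853515625, 193.392578125), 87.22201538085938) [ 0.429 -0.126] [0.6347 0.2039]
1 [ 227  148  186  115 2207] [326.7345 200.5165] [0.5511 0.0256 0.1075] [ 0.429  -0.126   0.0905] [0.6347 0.2039 0.1408]
2 [259 158  34  40 665] [272.6286 179.2526] [0.5709 0.1321 0.1057] [0.5445 0.0926 0.0908] [0.6157 0.1533 0.1161]
3 [373 179  19  17 194] [382.5206 186.8299] [ 0.5647 -0.0715  0.1064] [ 0.5502 -0.087   0.0907] [ 0.5783 -0.0562  0.1112]
4 [311 224  15  15 116] [318.2328 231.2759] [0.4835 0.0448 0.0977] [0.471  0.0322 0.091 ] [0.4965 0.0574 0.1017]
5 [370 228  13  13  85] [375.8824 233.9294] [ 0.4796 -0.0602  0.0949] [ 0.4685 -0.0715  0.091 ] [ 0.4903 -0.0496  0.0986]
tab 44 [0.5045 0.1944 0.1337] [0.5027 0.185  0.1176] [0.5069 0.2039 0.1408]
bin [nan nan nan] [nan nan nan]
tab scene 153 [0.5039 0.1978 0.1291] [0.5017 0.1847 0.115 ] [0.5072 0.2085 0.1416]
brass [0.4788 0.0537 0.0997]
steel [ 0.4777 -0.0485  0.098 ]
```

View pics/c1.png

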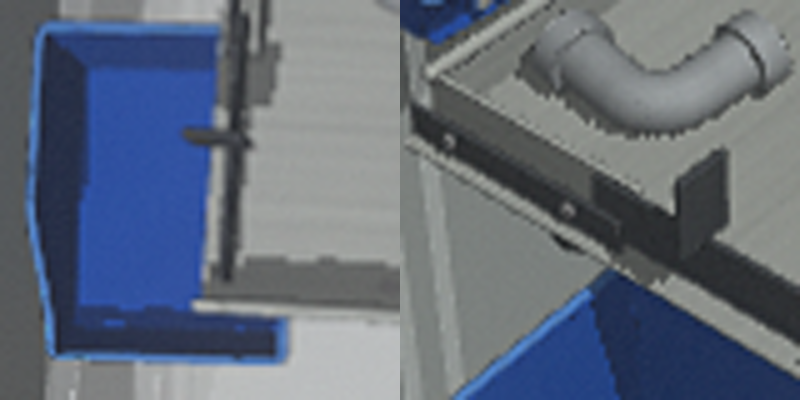

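The crop shows the gate's plate shut, or nearly shut, with the tab sticking out to the left at about top-view pixel (233,217). From the depth data the tab is at world (0.504, 0.196), top at 0.140, and the tray is at (0.533, 0.031) with yaw about -2.8°. Both nuts lie almost in line with the mouth.

```bash
python3 -m creep '[{"grip":-1,"tx":2.5,"ty":-1.8,"tz":-0.4},{"grip":-1,"tx":3,"ty":-2.2},{"grip":-1,"tx":3,"ty":-2.2},{"grip":-1,"tx":3,"ty":-2.2},{"grip":-1,"tx":3,"ty":-2.2},{"grip":-1,"tx":3,"ty":-2.2},{"grip":-1,"tx":3,"ty":-2.2},{"grip":-1,"tx":3,"ty":-2.2}]' 20
```

```text
$[0]: bad value
```

```bash
python3 -m creep '[{"grip":-1,"tx":3,"ty":-2.2},{"grip":-1,"tx":3,"ty":-2.2},{"grip":-1,"tx":3,"ty":-2.2},{"grip":-1,"tx":3,"ty":-2.2},{"grip":-1,"spin":-6.6},{"grip":-1,"spin":-6.6},{"grip":-1,"spin":-6.6},{"grip":-1,"spin":-6.6}]'; python3 -c "
from h import *;print(r.get_state()['q'])"
```

```text
[ 1.34976323  0.68989173 -0.19449531  1.56618276  0.1572932   0.90249431
 -0.21512638]$[0]: bad value
```

```bash
python3 -m creep '[{"grip":-1,"tx":2.5,"ty":-1.8,"tz":-0.4,"spin":0},{"grip":-1,"tx":3,"ty":-2.2,"tz":0,"spin":0},{"grip":-1,"tx":3,"ty":-2.2,"tz":0,"spin":0},{"grip":-1,"tx":3,"ty":-2.2,"tz":0,"spin":0},{"grip":-1,"tx":3,"ty":-2.2,"tz":0,"spin":0},{"grip":-1,"tx":3,"ty":-2.2,"tz":0,"spin":0},{"grip":-1,"tx":3,"ty":-2.2,"tz":0,"spin":0},{"grip":-1,"tx":3,"ty":-2.2,"tz":0,"spin":0}]' 20; python3 -c "
from h import *;print(r.get_state()['q'])"
```

```text
clock: 0.77
tool_pos: [0.3422, -0.3775, 0.2425]
eef_rot: [0.992, 0.127, -0.0, -0.0]
contact_force: [0.5, -1.1, 1.1]
opening: 0.419
finger_force: 0.0
[ 0.85594919  0.53458108 -0.1748538   1.90485143  0.13573652  0.71399792
 -0.71400801]
```

```bash
python3 -m creep '[{"grip":-1,"tx":3,"ty":-2.2,"tz":0,"spin":0},{"grip":-1,"tx":3,"ty":-2.2,"tz":0,"spin":0},{"grip":-1,"tx":3,"ty":-2.2,"tz":0,"spin":0},{"grip":-1,"tx":0,"ty":0,"tz":0,"spin":-6.6},{"grip":-1,"tx":0,"ty":0,"tz":0,"spin":-6.6},{"grip":-1,"tx":0,"ty":0,"tz":0,"spin":-6.6},{"grip":-1,"tx":0,"ty":0,"tz":0,"spin":-6.6},{"grip":-1,"tx":0,"ty":0,"tz":0,"spin":-6.6}]' ; python3 -c "
from h import *;print(r.get_state()['q'])"
```

```text
clock: 1.43
tool_pos: [0.4119, -0.2923, 0.2425]
eef_rot: [0.914, 0.406, -0.0, -0.0]
contact_force: [0.1, -0.1, 0.1]
opening: 0.005
finger_force: 0.0
[ 0.74182882  0.54090376 -0.33683188  1.91188099  0.25777496  0.73139466
 -0.47755223]
```

```bash
python3 -m creep '[{"grip":-1,"tx":0,"ty":0,"tz":0,"spin":-6.55},{"grip":-1,"tx":0,"ty":0,"tz":0,"spin":-6.55},{"grip":-1,"tx":0,"ty":0,"tz":0,"spin":-6.55},{"grip":-1,"tx":0,"ty":0,"tz":0,"spin":-6.55},{"grip":-1,"tx":0,"ty":0,"tz":0,"spin":-6.55},{"grip":-1,"tx":0,"ty":0,"tz":0,"spin":-6.55},{"grip":-1,"tx":3.5,"ty":0,"tz":0,"spin":0},{"grip":-1,"tx":3.5,"ty":0,"tz":0,"spin":0}]' ; cat > w.py <<'E'
from h import *
from scipy.spatial.transform import Rotation as R
import sys
s=r.get_state();Rm=R.from_quat(s['eef_rot']).as_matrix()
yw=np.radians(-2.8);O=np.array([.5327,.0314]);T=np.array([[np.cos(yw),-np.sin(yw)],[np.sin(yw),np.cos(yw)]])
p=np.array(s['tool_pos']);print('tool tray mm',(T.T@(p[:2]-O)*1e3).round(1),'z',p[2].round(4),'yaw',np.degrees(np.arctan2(Rm[1,0],Rm[0,0])).round(2),'q',np.round(s['q'],2))
if len(sys.argv)>3:
    t=np.array([float(a) for a in sys.argv[1:4]])/1e3;g=np.r_[O+T@t[:2],t[2]];print('shift cm',(Rm.T@(g-p)*100).round(2))
E
python3 w.py -70 163 200
```

```text
clock: 2.1
tool_pos: [0.4153, -0.2239, 0.2421]
eef_rot: [0.728, 0.686, -0.0, -0.0]
contact_force: [1.6, 1.4, -0.6]
opening: 0.006
finger_force: 0.0
tool tray mm [-104.8 -260.7] z 0.2421 yaw 86.57 q [ 0.75  0.53 -0.54  2.    0.4   0.72 -0.09]
shift cm [42.4   3.02  4.22]
```

```bash
for i in 1; do python3 -m creep '[{"grip":-1,"tx":3.8,"ty":0,"tz":0,"spin":-0.6},{"grip":-1,"tx":3.8,"ty":0,"tz":0,"spin":0},{"grip":-1,"tx":3.8,"ty":0,"tz":0,"spin":0},{"grip":-1,"tx":3.8,"ty":0,"tz":0,"spin":0},{"grip":-1,"tx":3.8,"ty":0,"tz":0,"spin":0},{"grip":-1,"tx":3.8,"ty":0,"tz":0,"spin":0},{"grip":-1,"tx":3.8,"ty":0,"tz":0,"spin":0},{"grip":-1,"tx":3.8,"ty":0,"tz":0,"spin":0}]'; done; python3 w.py -70 163 200
```

```text
clock: 2.77
tool_pos: [0.4291, 0.0826, 0.2426]
eef_rot: [0.722, 0.691, -0.0, 0.0]
contact_force: [0.9, -0.3, 0.8]
opening: 0.0
finger_force: 0.0
tool tray mm [-106.    46.1] z 0.2426 yaw 87.49 q [ 0.05  0.48 -0.51  2.09  0.38  0.66 -0.76]
shift cm [11.67  3.66  4.25]
```

```bash
python3 -m creep '[{"grip":-1,"tx":3.5,"ty":0.8,"tz":0,"spin":0.3},{"grip":-1,"tx":3.5,"ty":1,"tz":0,"spin":0},{"grip":-1,"tx":3.2,"ty":1,"tz":0,"spin":0},{"grip":-1,"tx":1.4,"ty":0.8,"tz":2,"spin":0},{"grip":-1,"tx":0,"ty":0,"tz":3,"spin":0},{"grip":-1,"tx":0,"ty":0,"tz":3,"spin":0},{"grip":-1,"tx":0,"ty":0,"tz":2.5,"spin":0},{"grip":-1,"tx":0,"ty":0,"tz":1.5,"spin":0}]'; python3 w.py -70 163 119
python3 - <<'E'
from h import *
p,d=optics.snapshot("scene");q,_=optics.snapshot("top")
cv2.imwrite("pics/a1.png",np.hstack([cv2.resize(p[170:290,190:310],(400,400)),cv2.resize(q[180:270,190:280],(400,400))])[:,:,::-1])
E
```

```text
clock: 3.43
tool_pos: [0.4696, 0.1944, 0.12]
eef_rot: [0.724, 0.69, -0.002, -0.001]
contact_force: [0.2, -0.9, 0.7]
opening: 0.004
finger_force: 0.0
tool tray mm [-71.  159.8] z 0.12 yaw 87.23 q [-0.27  0.75 -0.35  2.01  0.53  0.48 -1.06]
shift cm [0.32 0.1  0.1 ]
```

View pics/a1.png

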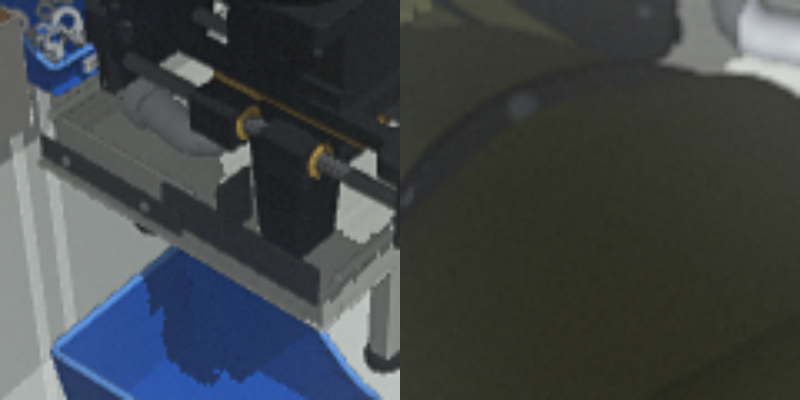

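The scene crop shows the shut fingers, at (295,200), just on the mouth side of the tab at (235,200). They are ready to push.

```bash
python3 -m creep '[{"grip":-1,"tx":0.2,"ty":0.8,"tz":0.2,"spin":0},{"grip":-1,"tx":0,"ty":1.2,"tz":0,"spin":0},{"grip":-1,"tx":0,"ty":1.2,"tz":0,"spin":0},{"grip":-1,"tx":0,"ty":1.2,"tz":0,"spin":0},{"grip":-1,"tx":0,"ty":1.2,"tz":0,"spin":0},{"grip":-1,"tx":0,"ty":1.2,"tz":0,"spin":0},{"grip":-1,"tx":0,"ty":1.2,"tz":0,"spin":0},{"grip":-1,"tx":0,"ty":1.0,"tz":0,"spin":0}]'; python3 w.py 29 160 119
```

```text
clock: 4.2
tool_pos: [0.562, 0.1934, 0.1221]
eef_rot: [0.724, 0.689, 0.001, -0.0]
contact_force: [-1.2, 1.0, -0.5]
opening: 0.007
finger_force: 1.0
tool tray mm [ 21.4 163.2] z 0.1221 yaw 87.18 q [-0.18  0.83 -0.41  1.75  0.49  0.66 -0.91]
shift cm [-0.32  0.76  0.31]
```

```bash
python3 -m creep '[{"grip":-1,"tx":0,"ty":0.4,"tz":0,"spin":0},{"grip":-1,"tx":0,"ty":0.3,"tz":0,"spin":0},{"grip":-1,"tx":0,"ty":0.2,"tz":0,"spin":0}]'; python3 w.py 29 160 119
```

```text
clock: 4.45
tool_pos: [0.5658, 0.193, 0.122]
eef_rot: [0.724, 0.69, -0.003, -0.002]
contact_force: [-15.2, 0.6, 12.5]
opening: 0.004
finger_force: 8.3
tool tray mm [ 25.2 163. ] z 0.122 yaw 87.26 q [-0.17  0.84 -0.41  1.73  0.49  0.68 -0.9 ]
shift cm [-0.3   0.38  0.29]
```

```bash
python3 -m creep '[{"grip":-1,"tx":0,"ty":-1,"tz":0,"spin":0},{"grip":-1,"tx":0,"ty":-1,"tz":-3,"spin":0},{"grip":-0.72,"tx":-3.4,"ty":-1,"tz":-2.5,"spin":0},{"grip":-0.72,"tx":-3.7,"ty":-1.2,"tz":0,"spin":0},{"grip":-0.72,"tx":-3.7,"ty":-1.2,"tz":0,"spin":0},{"grip":-0.72,"tx":-3.7,"ty":-1.2,"tz":0,"spin":0},{"grip":-0.72,"tx":-3.7,"ty":-1.2,"tz":0,"spin":0},{"grip":-0.72,"tx":0,"ty":0,"tz":0,"spin":0}]'; python3 w.py -50 -24 130
python3 - <<'E'
from h import *
p,d=optics.snapshot("scene")
cv2.imwrite("pics/a2.png",cv2.resize(p[120:310,180:410],(690,570))[:,:,::-1])
E
```

```text
clock: 5.12
tool_pos: [0.4803, 0.0058, 0.1752]
eef_rot: [0.728, 0.686, -0.004, 0.002]
contact_force: [-0.8, -1.6, -0.8]
opening: 0.145
finger_force: 0.0
tool tray mm [-51.1 -28.1] z 0.1752 yaw 86.56 q [ 0.17  0.64 -0.45  2.05  0.51  0.57 -0.7 ]
shift cm [0.45 0.12 4.52]
```

View pics/a2.png

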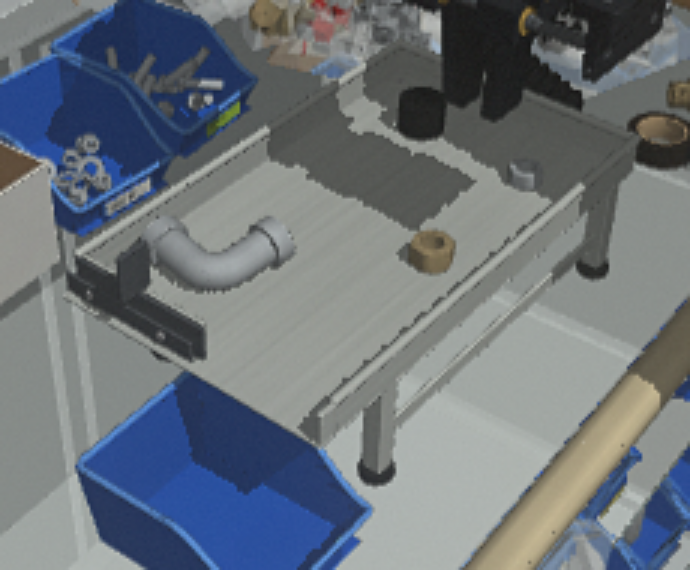

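The gate is fully open, at crop (140,300), and the mouth is clear. The brass nut at (432,250) and the steel nut at (522,173) haven't moved. Next I descend behind the brass nut.

```bash
python3 -m creep '[{"grip":-0.72,"tx":0,"ty":0.1,"tz":3,"spin":-0.6},{"grip":-0.72,"tx":0,"ty":0,"tz":3,"spin":0},{"grip":-0.72,"tx":0,"ty":0,"tz":1.8,"spin":0},{"grip":-0.72,"tx":0,"ty":0,"tz":0.7,"spin":0},{"grip":-0.72,"tx":0,"ty":0,"tz":0,"spin":0}]'; python3 w.py -50 -24 88
```

```text
clock: 5.58
tool_pos: [0.4849, 0.0166, 0.0891]
eef_rot: [0.72, 0.694, -0.0, -0.0]
contact_force: [0.2, 0.6, -0.0]
opening: 0.142
finger_force: 0.0
tool tray mm [-47.  -17.1] z 0.0891 yaw 87.88 q [ 0.05  0.79 -0.3   2.1   0.65  0.35 -0.82]
shift cm [-0.68 -0.31  0.11]
```

```bash
python3 -m creep '[{"grip":-0.72,"tx":0.4,"ty":-0.3,"tz":0.1,"spin":0.6},{"grip":-0.72,"tx":0.8,"ty":0,"tz":0,"spin":0},{"grip":-0.72,"tx":1.2,"ty":0,"tz":0,"spin":0},{"grip":-0.72,"tx":1.2,"ty":0,"tz":0,"spin":0},{"grip":-0.72,"tx":1.2,"ty":0,"tz":0,"spin":0},{"grip":-0.72,"tx":1.2,"ty":0,"tz":0,"spin":0},{"grip":-0.72,"tx":1.2,"ty":0,"tz":0,"spin":0},{"grip":-0.72,"tx":1.2,"ty":0,"tz":0,"spin":0}]'; python3 w.py -48 164 88
python3 -m creep '[{"grip":-0.72,"tx":1.2,"ty":0,"tz":0,"spin":0},{"grip":-0.72,"tx":1.2,"ty":0,"tz":0,"spin":0},{"grip":-0.72,"tx":1,"ty":0,"tz":0,"spin":0},{"grip":-0.72,"tx":0.7,"ty":0,"tz":0,"spin":0},{"grip":-0.72,"tx":0,"ty":0,"tz":0,"spin":0}]'; python3 w.py -48 164 88
python3 - <<'E'
from h import *
p,d=optics.snapshot("scene")
cv2.imwrite("pics/a3.png",cv2.resize(p[120:310,180:410],(690,570))[:,:,::-1])
E
```

```text
clock: 6.25
tool_pos: [0.4858, 0.101, 0.089]
eef_rot: [0.724, 0.69, 0.0, 0.0]
contact_force: [0.6, -0.4, -0.1]
opening: 0.139
finger_force: 0.4
tool tray mm [-50.3  67.2] z 0.089 yaw 87.22 q [-0.12  0.79 -0.29  2.07  0.6   0.36 -0.95]
shift cm [9.68 0.23 0.1 ]
clock: 6.67
tool_pos: [0.4878, 0.1432, 0.0888]
eef_rot: [0.723, 0.691, 0.001, -0.0]
contact_force: [-0.6, 0.1, -0.5]
opening: 0.14
finger_force: 0.0
tool tray mm [-50.3 109.4] z 0.0888 yaw 87.35 q [-0.2   0.8  -0.29  2.03  0.58  0.39 -0.99]
shift cm [5.46 0.24 0.09]
```

View pics/a3.png

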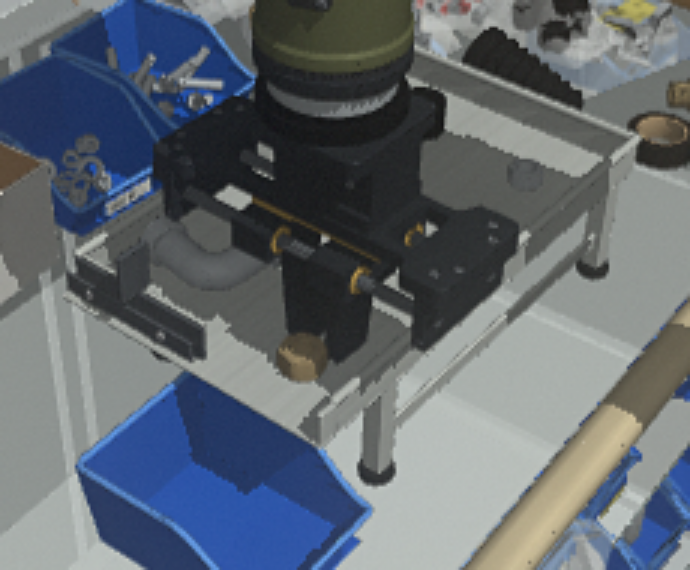

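The brass nut, at crop (302,357), sits in front of the fingers and is lined up with the open mouth. I keep sweeping, slowly.

```bash
python3 -m creep '[{"grip":-0.72,"tx":0.8,"ty":0.2,"tz":0,"spin":0},{"grip":-0.72,"tx":0.8,"ty":0,"tz":0,"spin":0},{"grip":-0.72,"tx":0.7,"ty":0,"tz":0,"spin":0},{"grip":-0.72,"tx":0.7,"ty":0,"tz":0,"spin":0},{"grip":-0.72,"tx":0.7,"ty":0,"tz":0,"spin":0},{"grip":-0.72,"tx":0.7,"ty":0,"tz":0,"spin":0},{"grip":-0.72,"tx":0.7,"ty":0,"tz":0,"spin":0},{"grip":-0.72,"tx":0.5,"ty":0,"tz":0,"spin":0}]'; python3 w.py -50 -130 170
python3 -m creep '[{"grip":-0.72,"tx":-1,"ty":0,"tz":-1,"spin":0},{"grip":-0.72,"tx":-1,"ty":0,"tz":-3,"spin":0},{"grip":-0.72,"tx":-2,"ty":0,"tz":-3.3,"spin":0},{"grip":-0.72,"tx":-3.8,"ty":0,"tz":-0.6,"spin":0},{"grip":-0.72,"tx":-3.8,"ty":0,"tz":0,"spin":0},{"grip":-0.72,"tx":-3.8,"ty":0,"tz":0,"spin":0},{"grip":-0.72,"tx":-3.8,"ty":0,"tz":0,"spin":0},{"grip":-0.72,"tx":-3.8,"ty":0,"tz":0,"spin":0}]'; python3 w.py -50 -130 170
python3 - <<'E'
from h import *
p,d=optics.snapshot("scene")
cv2.imwrite("pics/a4.png",cv2.resize(p[120:310,180:410],(690,570))[:,:,::-1])
E
```

```text
clock: 7.38
tool_pos: [0.4925, 0.1978, 0.0888]
eef_rot: [0.724, 0.69, 0.0, -0.0]
contact_force: [-0.2, 0.3, 0.7]
opening: 0.14
finger_force: 0.0
tool tray mm [-48.3 164.2] z 0.0888 yaw 87.24 q [-0.29  0.82 -0.3   1.96  0.54  0.44 -1.04]
shift cm [-29.41  -0.19  -8.14]
clock: 8.05
tool_pos: [0.481, -0.0348, 0.168]
eef_rot: [0.724, 0.69, 0.0, 0.0]
contact_force: [-0.3, 0.4, -0.1]
opening: 0.14
finger_force: 0.0
tool tray mm [-48.4 -68.6] z 0.168 yaw 87.22 q [ 0.26  0.65 -0.44  2.05  0.52  0.55 -0.61]
shift cm [-6.14 -0.16 -0.2 ]
```

View pics/a4.png

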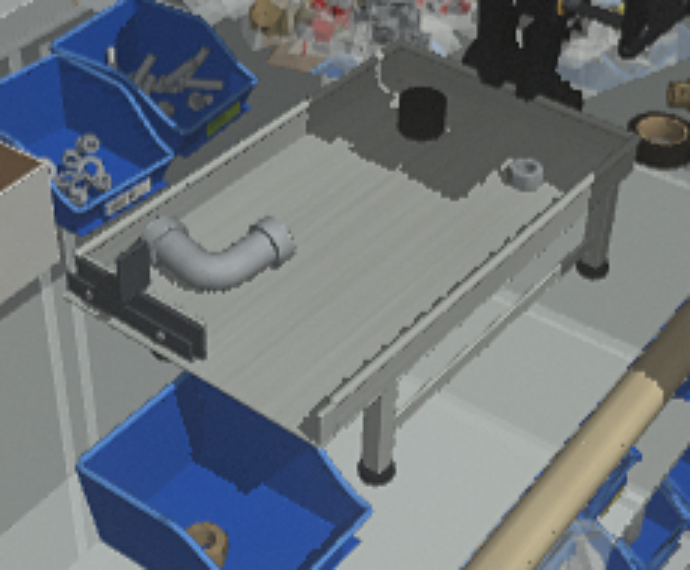

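The brass nut is in the bin, at crop (208,540). The steel nut, the elbow, the bush and the bin haven't moved.

```bash
python3 -m creep '[{"grip":-0.72,"tx":-3,"ty":-0.1,"tz":0,"spin":0},{"grip":-0.72,"tx":-2.8,"ty":0,"tz":0,"spin":0},{"grip":-0.72,"tx":0,"ty":0,"tz":1,"spin":0},{"grip":-0.72,"tx":0,"ty":0,"tz":1,"spin":0}]'; python3 w.py -49 -129 88
```

```text
clock: 8.43
tool_pos: [0.4776, -0.0934, 0.1478]
eef_rot: [0.726, 0.688, 0.0, 0.001]
contact_force: [-0.1, -0.4, -0.2]
opening: 0.14
finger_force: 0.0
tool tray mm [ -48.9 -127.4] z 0.1478 yaw 86.91 q [ 0.36  0.69 -0.42  2.06  0.57  0.51 -0.53]
shift cm [-0.16 -0.02  5.98]
```

```bash
python3 -m creep '[{"grip":-0.72,"tx":-0.2,"ty":0,"tz":2.5,"spin":0},{"grip":-0.72,"tx":0,"ty":0,"tz":2.2,"spin":0},{"grip":-0.72,"tx":0,"ty":0,"tz":1.1,"spin":0},{"grip":-0.72,"tx":0,"ty":0,"tz":0,"spin":0}]'; python3 w.py -49 -129 88
python3 -m creep '[{"grip":-0.72,"tx":0.4,"ty":0,"tz":0.1,"spin":0},{"grip":-0.72,"tx":0.8,"ty":0,"tz":0,"spin":0},{"grip":-0.72,"tx":1.2,"ty":0,"tz":0,"spin":0},{"grip":-0.72,"tx":1.2,"ty":0,"tz":0,"spin":0},{"grip":-0.72,"tx":1.2,"ty":0,"tz":0,"spin":0},{"grip":-0.72,"tx":1.2,"ty":0,"tz":0,"spin":0},{"grip":-0.72,"tx":1.2,"ty":0,"tz":0,"spin":0},{"grip":-0.72,"tx":1.2,"ty":0,"tz":0,"spin":0}]'; python3 w.py -49 164 88
```

```text
clock: 8.77
tool_pos: [0.4761, -0.0926, 0.0878]
eef_rot: [0.724, 0.69, -0.001, -0.001]
contact_force: [-0.6, -0.2, 1.0]
opening: 0.14
finger_force: 0.0
tool tray mm [ -50.4 -126.6] z 0.0878 yaw 87.24 q [ 0.29  0.79 -0.31  2.09  0.67  0.36 -0.62]
shift cm [-0.24  0.14 -0.02]
clock: 9.43
tool_pos: [0.4821, -0.0076, 0.0899]
eef_rot: [0.724, 0.69, 0.001, 0.001]
contact_force: [0.1, -0.4, -0.1]
opening: 0.14
finger_force: 0.1
tool tray mm [-48.7 -41.4] z 0.0899 yaw 87.24 q [ 0.09  0.78 -0.27  2.11  0.63  0.33 -0.76]
shift cm [ 2.054e+01 -2.000e-02  2.100e-01]
```

```bash
python3 -m creep '[{"grip":-0.72,"tx":1.2,"ty":0,"tz":0.1,"spin":0},{"grip":-0.72,"tx":1.2,"ty":0,"tz":0,"spin":0},{"grip":-0.72,"tx":1.2,"ty":0,"tz":0,"spin":0},{"grip":-0.72,"tx":1.2,"ty":0,"tz":0,"spin":0},{"grip":-0.72,"tx":1.2,"ty":0,"tz":0,"spin":0},{"grip":-0.72,"tx":1.2,"ty":0,"tz":0,"spin":0},{"grip":-0.72,"tx":1.2,"ty":0,"tz":0,"spin":0},{"grip":-0.72,"tx":1.2,"ty":0,"tz":0,"spin":0}]'; python3 w.py -49 164 88
python3 -m creep '[{"grip":-0.72,"tx":1.2,"ty":0,"tz":0,"spin":0},{"grip":-0.72,"tx":1,"ty":0,"tz":0,"spin":0},{"grip":-0.72,"tx":1,"ty":0,"tz":0,"spin":0},{"grip":-0.72,"tx":0.8,"ty":0,"tz":0,"spin":0},{"grip":-0.72,"tx":0.7,"ty":0,"tz":0,"spin":0},{"grip":-0.72,"tx":0,"ty":0,"tz":0,"spin":0}]'; python3 w.py -49 164 88
python3 - <<'E'
from h import *
p,d=optics.snapshot("scene")
cv2.imwrite("pics/a5.png",cv2.resize(p[120:310,180:410],(690,570))[:,:,::-1])
E
```

```text
clock: 10.1
tool_pos: [0.4862, 0.0878, 0.0881]
eef_rot: [0.724, 0.69, 0.0, 0.0]
contact_force: [0.6, -1.4, 0.0]
opening: 0.141
finger_force: 0.3
tool tray mm [-49.2  54.1] z 0.0881 yaw 87.2 q [-0.11  0.79 -0.26  2.07  0.57  0.35 -0.89]
shift cm [1.099e+01 2.000e-02 1.000e-02]
clock: 10.6
tool_pos: [0.4885, 0.1357, 0.0877]
eef_rot: [0.723, 0.69, 0.001, -0.0]
contact_force: [0.4, 0.4, 0.3]
opening: 0.141
finger_force: 0.0
tool tray mm [-49.3 102. ] z 0.0877 yaw 87.32 q [-0.2   0.8  -0.27  2.04  0.54  0.37 -0.94]
shift cm [ 6.2   0.04 -0.02]
```

View pics/a5.png

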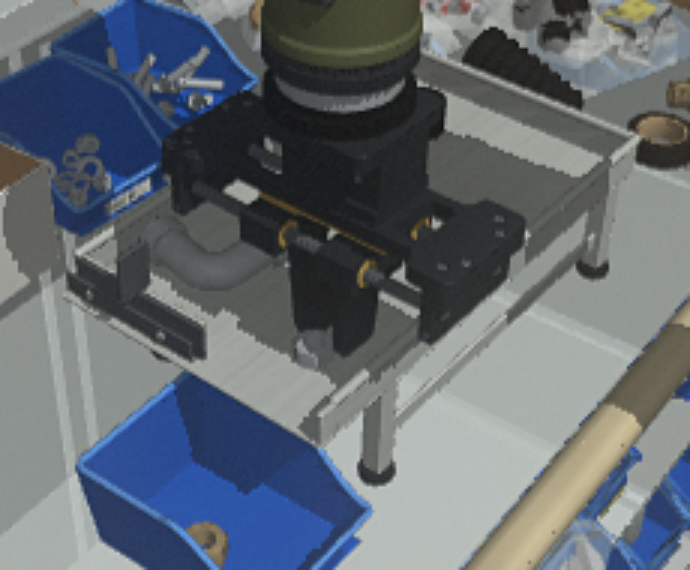

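The steel nut, at crop (312,348), is in front of the fingers near the lip, and the brass nut is still in the bin.

```bash
python3 -m creep '[{"grip":-0.72,"tx":0.8,"ty":0,"tz":0,"spin":0},{"grip":-0.72,"tx":0.9,"ty":0,"tz":0,"spin":0},{"grip":-0.72,"tx":0.9,"ty":0,"tz":0,"spin":0},{"grip":-0.72,"tx":0.8,"ty":0,"tz":0,"spin":0},{"grip":-0.72,"tx":0.8,"ty":0,"tz":0,"spin":0},{"grip":-0.72,"tx":0.8,"ty":0,"tz":0,"spin":0},{"grip":-0.72,"tx":0.8,"ty":0,"tz":0,"spin":0},{"grip":-0.72,"tx":0.5,"ty":0,"tz":0,"spin":0}]'; python3 w.py 75 162 170
python3 -m creep '[{"grip":-0.72,"tx":-0.5,"ty":0,"tz":-1.5,"spin":0},{"grip":-0.72,"tx":0,"ty":0,"tz":-3,"spin":0},{"grip":-1,"tx":0,"ty":0,"tz":-3.5,"spin":0},{"grip":-1,"tx":0,"ty":2,"tz":-1,"spin":0},{"grip":-1,"tx":0,"ty":3.2,"tz":0,"spin":0},{"grip":-1,"tx":0,"ty":3.2,"tz":0,"spin":0},{"grip":-1,"tx":0,"ty":3.5,"tz":0,"spin":0},{"grip":-1,"tx":0,"ty":0,"tz":0,"spin":0}]'; python3 w.py 75 162 122
python3 - <<'E'
from h import *
p,d=optics.snapshot("scene")
cv2.imwrite("pics/a6.png",cv2.resize(p[120:310,180:410],(690,570))[:,:,::-1])
E
```

```text
clock: 11.32
tool_pos: [0.4915, 0.1981, 0.0878]
eef_rot: [0.724, 0.69, 0.0, -0.0]
contact_force: [-0.3, -0.3, 0.7]
opening: 0.142
finger_force: 0.0
tool tray mm [-49.3 164.5] z 0.0878 yaw 87.26 q [-0.3   0.82 -0.28  1.97  0.5   0.42 -1.01]
shift cm [-0.26 12.44 -8.22]
clock: 11.98
tool_pos: [0.617, 0.1838, 0.1779]
eef_rot: [0.726, 0.687, 0.003, 0.002]
contact_force: [0.3, -0.7, -0.2]
opening: 0.005
finger_force: 0.0
tool tray mm [ 76.8 156.3] z 0.1779 yaw 86.83 q [-0.14  0.8  -0.41  1.56  0.39  0.85 -0.76]
shift cm [ 0.56 -0.22  5.58]
```

View pics/a6.png

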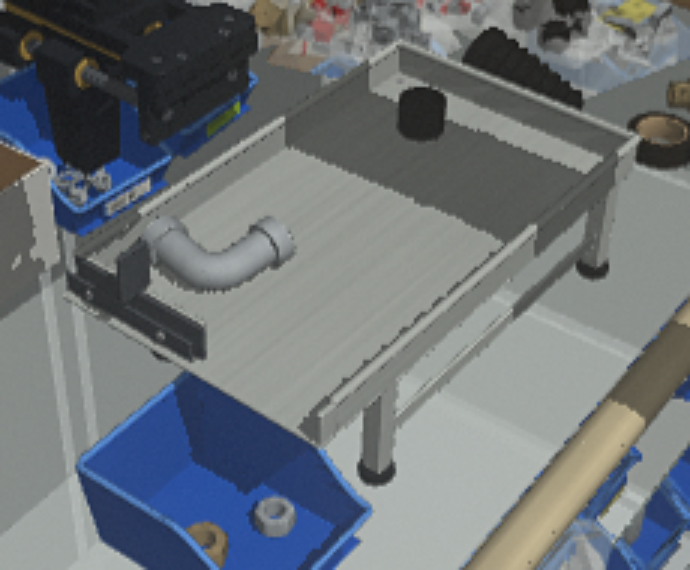

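Both nuts lie in the bin, at crop (208,540) and (272,517), and the elbow and bush are in place. Before descending on the far side of the tab I check for obstacles under the gripper body.

```bash
python3 - <<'E'
from h import *
P=cloud('top',np.load('pics/top0.npy'))
m=(P[...,0]>.645)&(P[...,0]<.75)&(P[...,1]>.13)&(P[...,1]<.26)
print(P[m].max(0),np.percentile(P[m][:,2],[50,95]))
E
python3 -m creep '[{"grip":-1,"tx":0.5,"ty":0,"tz":1,"spin":-0.3},{"grip":-1,"tx":0,"ty":0,"tz":0.5,"spin":0}]'; python3 w.py 75 162 122
```

```text
[0.74988417 0.25998279 0.0832053 ] [-0.00047388  0.07459526]
clock: 12.2
tool_pos: [0.6082, 0.1923, 0.1614]
eef_rot: [0.721, 0.692, -0.001, -0.001]
contact_force: [-0.3, 0.2, -0.1]
opening: 0.007
finger_force: 0.0
tool tray mm [ 67.5 164.4] z 0.1614 yaw 87.66 q [-0.16  0.82 -0.41  1.59  0.4   0.82 -0.77]
shift cm [-0.25  0.76  3.94]
```

Clear: the highest thing there is 83 mm. Shift a little to +x first, then descend.

```bash
python3 -m creep '[{"grip":-1,"tx":-0.2,"ty":0.7,"tz":0,"spin":0.4},{"grip":-1,"tx":0,"ty":0,"tz":0,"spin":0},{"grip":-1,"tx":0,"ty":0,"tz":2,"spin":0},{"grip":-1,"tx":0,"ty":0,"tz":1.8,"spin":0},{"grip":-1,"tx":0,"ty":0,"tz":0,"spin":0}]'; python3 w.py -25 162 122
```

```text
clock: 12.62
tool_pos: [0.6149, 0.1871, 0.1218]
eef_rot: [0.725, 0.689, -0.003, -0.001]
contact_force: [-0.9, -0.3, -0.5]
opening: 0.003
finger_force: 0.0
tool tray mm [ 74.5 159.5] z 0.1218 yaw 87.12 q [-0.17  0.88 -0.38  1.59  0.43  0.76 -0.79]
shift cm [ 0.23 -9.95  0.03]
```

```bash
python3 -m creep '[{"grip":-1,"tx":0.2,"ty":-0.6,"tz":0,"spin":0},{"grip":-1,"tx":0,"ty":-1.2,"tz":0,"spin":0},{"grip":-1,"tx":0,"ty":-1.2,"tz":0,"spin":0},{"grip":-1,"tx":0,"ty":-1.2,"tz":0,"spin":0},{"grip":-1,"tx":0,"ty":-1.2,"tz":0,"spin":0},{"grip":-1,"tx":0,"ty":-1.2,"tz":0,"spin":0},{"grip":-1,"tx":0,"ty":-1.2,"tz":0,"spin":0},{"grip":-1,"tx":0,"ty":-0.8,"tz":0,"spin":0}]'; python3 w.py -20 162 122
python3 -m creep '[{"grip":-1,"tx":0,"ty":-0.4,"tz":0,"spin":0},{"grip":-1,"tx":0,"ty":-0.3,"tz":0,"spin":0},{"grip":-1,"tx":0,"ty":-0.2,"tz":0,"spin":0}]'; python3 w.py -20 162 122
```

```text
clock: 13.28
tool_pos: [0.5315, 0.1952, 0.1264]
eef_rot: [0.725, 0.689, 0.001, 0.001]
contact_force: [2.1, 0.1, 1.2]
opening: 0.006
finger_force: 1.0
tool tray mm [ -9.2 163.6] z 0.1264 yaw 87.12 q [-0.23  0.79 -0.35  1.84  0.45  0.59 -0.91]
shift cm [-0.16 -1.08  0.44]
clock: 13.53
tool_pos: [0.523, 0.1957, 0.1255]
eef_rot: [0.725, 0.689, 0.001, 0.0]
contact_force: [1.7, 0.0, 1.4]
opening: 0.006
finger_force: 0.9
tool tray mm [-17.7 163.7] z 0.1255 yaw 87.1 q [-0.24  0.78 -0.34  1.86  0.45  0.57 -0.93]
shift cm [-0.17 -0.23  0.35]
```

```bash
python3 -m creep '[{"grip":-1,"tx":0,"ty":-0.3,"tz":0.2,"spin":0},{"grip":-1,"tx":0,"ty":-0.2,"tz":0,"spin":0},{"grip":-1,"tx":0,"ty":-0.2,"tz":0,"spin":0},{"grip":-1,"tx":0,"ty":0,"tz":0,"spin":0}]'; python3 w.py -20 162 122
```

```text
clock: 13.87
tool_pos: [0.515, 0.1957, 0.1226]
eef_rot: [0.725, 0.689, -0.0, -0.0]
contact_force: [0.5, 0.6, 0.4]
opening: 0.01
finger_force: 0.4
tool tray mm [-25.7 163.2] z 0.1226 yaw 87.12 q [-0.25  0.78 -0.34  1.89  0.46  0.55 -0.94]
shift cm [-0.12  0.57  0.06]
```

```bash
python3 -m creep '[{"grip":-1,"tx":0,"ty":-0.3,"tz":0,"spin":0},{"grip":-1,"tx":0,"ty":-0.2,"tz":0,"spin":0},{"grip":-1,"tx":0,"ty":0,"tz":0,"spin":0}]'; python3 w.py
python3 -m creep '[{"grip":-1,"tx":0,"ty":-0.3,"tz":0,"spin":0},{"grip":-1,"tx":0,"ty":-0.2,"tz":0,"spin":0},{"grip":-1,"tx":0,"ty":0,"tz":0,"spin":0}]'; python3 w.py
```

```text
clock: 14.12
tool_pos: [0.5142, 0.1958, 0.1229]
eef_rot: [0.725, 0.688, 0.003, 0.002]
contact_force: [8.7, 0.6, -5.5]
opening: 0.004
finger_force: 4.5
tool tray mm [-26.5 163.3] z 0.1229 yaw 87.01 q [-0.25  0.77 -0.33  1.9   0.46  0.54 -0.95]
clock: 14.37
tool_pos: [0.514, 0.1958, 0.1232]
eef_rot: [0.726, 0.688, 0.007, 0.004]
contact_force: [19.0, -1.2, -11.9]
opening: 0.005
finger_force: 8.9
tool tray mm [-26.7 163.3] z 0.1232 yaw 86.88 q [-0.26  0.77 -0.33  1.9   0.47  0.53 -0.95]
```

```bash
python3 -m creep '[{"grip":-1,"tx":0,"ty":1.5,"tz":0,"spin":0},{"grip":-1,"tx":0,"ty":1,"tz":-1,"spin":0},{"grip":-1,"tx":-2,"ty":0,"tz":-3.5,"spin":0},{"grip":-1,"tx":-3,"ty":0,"tz":-2.5,"spin":0},{"grip":-1,"tx":-3.8,"ty":0,"tz":0,"spin":0},{"grip":-1,"tx":-3.8,"ty":0,"tz":0,"spin":0},{"grip":-1,"tx":-3.8,"ty":0,"tz":0,"spin":0},{"grip":-1,"tx":-3.8,"ty":0,"tz":0,"spin":0}]'
python3 -m creep '[{"grip":-1,"tx":-3.8,"ty":0,"tz":0,"spin":0},{"grip":-1,"tx":-3,"ty":0,"tz":0,"spin":0},{"grip":-1,"tx":0,"ty":0,"tz":0,"spin":0},{"grip":-1,"tx":0,"ty":0,"tz":0,"spin":0}]'
python3 - <<'E'
from h import *
p,d=optics.snapshot("scene")
cv2.imwrite("pics/a7.png",cv2.resize(p[120:310,180:410],(690,570))[:,:,::-1])
S=cloud('scene',d);t=(S[...,2]>.115)&(S[...,2]<.2);m=np.zeros_like(t);m[210:265,245:310]=1;q=S[t&m]
print(len(q),q.mean(0),q.min(0),q.max(0))
E
```

```text
clock: 15.03
tool_pos: [0.5187, -0.0088, 0.1925]
eef_rot: [0.725, 0.689, -0.001, -0.001]
contact_force: [1.2, -0.4, -0.7]
opening: 0.004
finger_force: 0.0
clock: 15.37
tool_pos: [0.5154, -0.0771, 0.1921]
eef_rot: [0.726, 0.687, -0.001, -0.001]
contact_force: [-0.1, 0.4, 1.4]
opening: 0.007
finger_force: 0.0
149 [0.49673545 0.19822562 0.12939554] [0.49436385 0.18672811 0.11502246] [0.50115754 0.20832738 0.1418643 ]
```

View pics/a7.png

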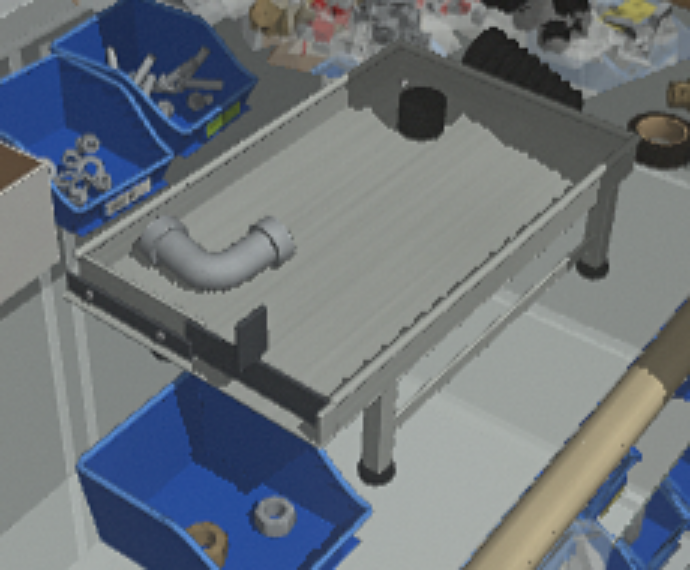

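The gate is shut: the tab is at crop (252,338), 7 mm past where it started, and the plate reaches the side wall at (325,400). Both nuts are in the bin, nothing else has moved, and the arm is clear of everything.

```bash
python3 -c "
from plant import workorder;print(workorder.finish_job())"
```

```text
the job is handed in; nothing more can be done
None
```

I swept both nuts out of the mouth into the blue bin and pushed the gate back against its stop; the last picture shows the elbow, bush and bin where they stood, and I handed the job in at about 15 s on the robot's clock (no verdict was returned).

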